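Push the shelf label home behind its sprung lip and hold it

ROBOT

A 6-joint arm with a two-finger parallel gripper is mounted at the origin on a cart in front of the work surface, level with it; the furniture and walls round the work are solid. World frame = base frame: x ahead of the robot, y to its left, z up, the work surface at z = 0. Lengths are in m, angles in rad, forces in N, time in s.
With the tool pointing down it reaches from about 0.375 to 0.9 m from the base axis. Payload 3.1 kg.
Tool frame: the origin (TCP) lies at the centre of the arm's flange, where the gripper is bolted on; the fingertips stand 182 mm ahead of it and the grasp point (between the pads) lies 164 mm ahead of it; z points along the fingers, y is the line along which they close (so a half turn about z gives the same grasp; the last joint's range is limited). The gripper opens to 87 mm and grips with 3 to 60 N. Pads are 19 mm wide; open, the fingers measure 117 mm over their backs; the gripper's body (75 mm by 190 mm) begins 51 mm behind the grasp point.
Start: joints at [-1.367, 0.527, 1.433, -0, 1.181, -0.178], TCP at [0.233, -0.58, 0.405] pointing down, gripper open.
Joint ranges: [-3.08, 3.08], [-0.75, 2.2], [0.22, 2.44], [-1.43, 4.57], [0, 2.65], [-2.85, 2.85]. Speed limits (rad/s): [2.79, 2.79, 3.14, 3.14, 3.14, 3.14].

INTERFACE

Orientations are given as a unit quaternion [x, y, z, w].
In Python, from rig import * gives the robot as it stands.
- The arm moves only by the tool move_arm, never from a script. Its argument "commands" is a list that holds one entry, the list of rows, each a list of 6 numbers: the shift along the tool's x, y, z in units of 40 mm (1.0 is 40 mm), then the turn, a rotation vector about the tool's x, y, z in rad. A call has 1 to 12 rows; each row is the pose to reach, as a shift and turn from the pose commanded when the call began, along the tool's axes at that moment; what a row does not reach only later rows make up. A row lasts 1/8 s, in which the tool goes at most 62.5 mm and 10.7 degrees, less where a joint would pass 70% of its speed; a pose out of reach is approached as far as the arm can. A call with a gripper value outside its range is refused whole. "claw" is the closure, from -1 (fully open) to 1 (shut), so that 0 is half open, set as the call begins (left out, the last holds). The fingers move at their own pace and stop on an object; "squeeze" is the grip in N (left out, the last holds). Time passes only in rows, so rows that repeat a pose let the fingers close. It gives the time, the measured TCP pose, the force, the opening and the grip force at its end, in the units of the state.
- get_obs(): the state, without advancing time (a new reading comes with each control period).
- camera(name): name is "side" or "top" or "wrist"; returns a dict with "pixels" (384x512x3 uint8, blue, green, red), "range_z" (384x512 float32, m along the optical axis (not along the pixel's ray), 0 where there is no reading), "camera_matrix" (3x3 intrinsics, pixels), "extrinsics" (4x4, takes a point from world to camera coordinates). Camera axes: x right, y up, looking along -z (the intrinsics and any distortion apply to the point x, -y, -z); pixel columns grow to the right and rows downward; lengths in m; the calibration is good to about 2 mm. A picture is of the moment at which its call begins.
- hand_in(): hands the job in; it is judged then, once.
The state is a dict: "time": time; "q": joint angles; "joint_velocities": joint speeds; "joint_torque": joint torques, N m; "position": TCP position; "tool_rot": TCP orientation; "ft_force": force on the tool from outside, world axes, zero at the start; "moment": the same for the moment, N m; "grip_width": finger opening in m; "grip_force": force on a finger pad.
Only numpy, scipy, OpenCV 4.12 (cv2) and the standard library are available. Lean on these libraries where they do the work, as an engineer would, in place of code of your own. Each camera call takes 0.05 s, during which the arm holds its last target. There are 200 camera calls.

TASK

The low plywood shelf has one label rail still empty: take the label holder with the red band out of the beech stand and push its tongue down behind the sprung steel lip of that rail, label facing out to the front like the green one beside it, until it stands upright and fully home on the bottom of the rail. A colleague will then do up the clamp screws, so the program finishes while holding: do not let go, keep the holder gripped and pressed firmly down, without forcing it. Leave the blue holder and the two glass jars where they are.

Things in the scene. Friction and masses are not known exactly. Their poses are not given: they have to be found in the camera images.
- red_center (a point): Centre of the loose red-banded label holder, a stiff grey plastic frame 72 mm wide (its y) and 82 mm tall (its z, up), 60 g. x points out of its back; the label with the red band is on the -x side. The frame (upper 52 mm) is 10 mm thick, x from -5 to +5 mm of this centre, flat on both sides for the grip; its top edge is 41 mm above this centre.
- red_foot (a point): Middle of the underside of the red holder's tongue; axes as red_center, 41 mm below it and 2 mm nearer the back. The tongue is 66 mm wide, 30 mm long, 6 mm thick (x from -3 to +3 mm of this point, flush with the frame's back), narrowed to 3 mm at the foot. At the start it stands 20 mm deep in the stand's kerf and may lean there by up to 0.1 rad.
- red_face (a point): Middle of the label side of the red holder, on its front surface; axes as red_center.
- blue_center (a point): Centre of the blue-banded label holder, of the same shape, in the same kerf; leave it standing there. Which of the two is at which end of the stand varies.
- stand: Fixed beech block 60 x 220 x 30 mm on the table with one saw kerf, 8 mm wide and 20 mm deep, along its whole length (its y). Origin under its middle, z up. The two spare holders stand in the kerf with their middles 96 mm apart, labels to its -x side.
- empty_rail: Empty aluminium label rail, 90 mm wide (its y), on the shelf's front edge. Origin: middle of the seat at the bottom of its slot; z up, x into the shelf. Home, red_foot is at this origin with the same yaw, the holder's top edge 82 mm up. The slot is open upward; its flat back wall is at x = +3 mm, up to z = 34 mm; end blocks leave 74 mm for the tongue. Which bay is empty varies.
- full_rail: The other rail of the shelf, 230 mm from the empty one along the shelf's front, with a green-banded holder already home in it (fixed, its top 82 mm above this origin); axes as empty_rail.
- seat: The dark rubber strip at the bottom of the empty rail, on whose top a holder's foot sits when home; origin as empty_rail.
- lip (a joint): Angle of the sprung steel lip in front of the empty rail's slot (rad, 0 at rest, grows as its top swings to the front; a tongue behind it opens it to about 0.17). Its flared top edge is 32 mm above the seat, at x = -11 mm of empty_rail; the crest, 17 mm above the seat, rests 3 mm off the back wall. Pushing past it takes 8 to 14 N, less below it down to the seat.
- shelf: Low plywood shelf 220 x 460 x 100 mm (fixed), old volumes lying on it, from 45 mm behind its front edge, up to 45 mm high. Origin under its middle; -x is its front.
- paste_jar: Short glass jar of white paste, 58 mm across, 66 mm high, a bystander; origin under its middle.
- tall_jar: Taller empty glass jar, 58 mm across, 86 mm high, a bystander; origin under its middle.
Mind the look-alikes: they are no part of the job. What is shaped like the part that bears red_center but pink or yellow is not meant.

How it is judged:
On the way, in this order (a step that is already met when the one before it is completed fails the run):
1. the red holder is lifted out of the stand in the gripper (height (world z) of red_foot above 0.05 m and contact force between the fingers and red_holder above 2 N), for 0.2 s.
2. its tongue is behind the sprung lip (value of joint lip above 0.1 rad and z of red_foot in the frame of empty_rail below 0.015 m and x of red_foot in the frame of empty_rail above -0.004 m), for 0.1 s.
At the end, for the whole second after the job is handed in: the red holder's foot is within 2 mm of the rail's seat and 3 mm of the slot's middle, behind the opened lip (angle over 0.1 rad), label facing out, upright within 0.1 rad, at rest, still gripped by the fingers (over 3 N) and pressed on the seat with more than 3 N (z of red_foot in the frame of empty_rail below 0.002 m and x of red_foot in the frame of empty_rail between -0.003 and 0.003 m and x of red_face in the frame of empty_rail below -0.003 m and value of joint lip above 0.1 rad and angle between red_center's own z axis and vertical below 0.1 rad and contact force between red_holder and seat above 3 N and contact force between the fingers and red_holder above 3 N and linear speed of red_holder below 0.01 m/s); the arm keeps its last pose, push and grip.
It fails at once if the holder is forced: more than 75 N on the rail or its lip (contact force between red_holder and empty_rail above 75 N).
It fails at once if the blue holder is disturbed by more than 25 mm (distance of blue_center from where it was at the start of the episode above 0.025 m).
It fails at once if a glass jar is shifted by more than 30 mm (distance of any of paste_jar, tall_jar from where it was at the start of the episode above 0.03 m).
It also fails if it takes over 40 s, if anything falls off the work surface, if the arm or the gripper's body presses on something with over 40 N, if the wrist force passes 120 N, or if a joint passes its speed limit or range.

## Working session

There is one attempt and no reset: what is moved stays moved. The work goes in short steps, Python scripts to look and compute and a tool call to move; the robot and the scene stay as the last step left them, time stands still between calls to the robot, and variables do not carry over. Pictures are saved under pics/ and viewed, at most 10 in all, crops included, and the job is handed in when it is done.

Besides the shell and the picture viewer there is one more tool, called after "Emit:" by a JSON object that holds its "api" and its "payload". move_arm: Moves the arm, as the interface text tells. Its arguments: {"type":"object","properties":{"commands":{"type":"array","items":{"type":"array","items":{"type":"array","items":{"type":"number"}}}},"claw":{"type":"number"},"squeeze":{"type":"number"}},"required":["commands"]}

```bash
mkdir -p pics; ls
cat > h.py <<'E'
from rig import *
import numpy as np, cv2
from scipy.spatial.transform import Rotation as R
def cam(n):
    c=camera(n); c={k:(np.array(v) if not isinstance(v,np.ndarray) else v) for k,v in c.items()}; return c
def pts(c):
    z=c["range_z"]; K=c["camera_matrix"]; v,u=np.mgrid[0:z.shape[0],0:z.shape[1]]
    P=np.stack([(u-K[0,2])/K[0,0]*z,-(v-K[1,2])/K[1,1]*z,-z,np.ones_like(z)],-1)
    return (P@np.linalg.inv(c["extrinsics"]).T)[...,:3]
E
python3 - <<'E'
from h import *
for n in ["top","side"]:
    c=cam(n); cv2.imwrite(f"pics/{n}0.png",c["pixels"]); np.savez(f"{n}0.npz",**{k:v for k,v in c.items()})
    print(n,np.linalg.inv(c["extrinsics"]).round(3).tolist(),c["camera_matrix"].tolist(),c.keys())
print(get_obs())
E
```

```text
pics
top [[0.003, 0.993, -0.122, 0.373], [-1.0, 0.001, -0.016, 0.087], [-0.016, 0.122, 0.992, 1.376], [0.0, 0.0, 0.0, 1.0]] [[452.5395146846281, 0.0, 263.5216405862041], [0.0, 452.5395146846281, 187.10068495592614], [0.0, 0.0, 1.0]] dict_keys(['pixels', 'range_z', 'camera_matrix', 'extrinsics'])
side [[-0.999, 0.008, -0.041, 0.48], [-0.038, -0.595, 0.802, 0.914], [-0.018, 0.803, 0.595, 0.654], [0.0, 0.0, 0.0, 1.0]] [[431.97761949551426, 0.0, 259.7957786788415], [0.0, 431.97761949551426, 192.17795070820148], [0.0, 0.0, 1.0]] dict_keys(['pixels', 'range_z', 'camera_matrix', 'extrinsics'])
{'time': 0.1, 'q': array([-1.36652103e+00,  5.28386873e-01,  1.43376225e+00, -3.21813112e-05,
        1.18140270e+00, -1.78489850e-01]), 'joint_velocities': array([-0.00149805, -0.00163747, -0.00436664,  0.00164735,  0.00087882,
       -0.00160843]), 'joint_torque': array([-2.20510328e-04, -4.40985596e+01, -1.77150518e+01,  6.35004533e-02,
        5.34352195e-02, -4.47154548e-05]), 'position': array([ 0.23339648, -0.5794579 ,  0.40386453]), 'tool_rot': array([ 9.81740550e-01,  1.90222326e-01, -2.75080050e-05, -9.79309006e-04]), 'ft_force': array([-0.88004934,  0.65297049, -0.22743848]), 'moment': array([-0.01998662,  0.00045935, -0.05125147]), 'grip_force': 0.0, 'grip_width': 0.08688240260977516}
```

View pics/top0.png

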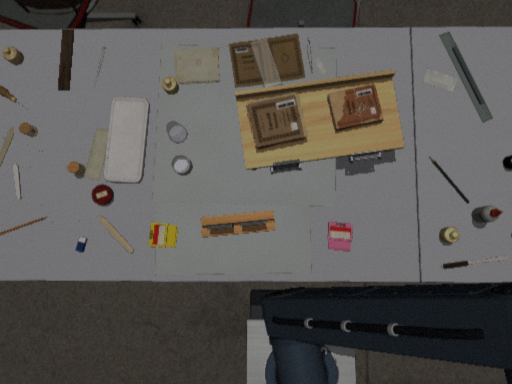

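View pics/side0.png

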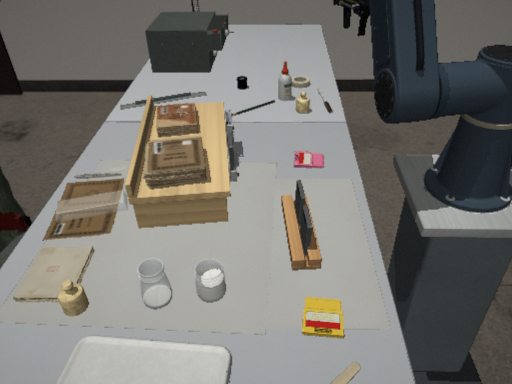

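Run:
```python
from h import *
c=dict(np.load("top0.npz")); P=pts(c)
def rect(m,name):
    Q=P[m]; r=cv2.minAreaRect(Q[:,:2].astype(np.float32)); print(name,len(Q),np.round(r[0],4),np.round(r[1],4),round(r[2],2),'z',np.percentile(Q[:,2],[2,50,98]).round(4))
def win(u0,u1,v0,v1,z0,z1):
    m=np.zeros(P.shape[:2],bool); m[v0:v1,u0:u1]=1
    return m&(P[...,2]>z0)&(P[...,2]<z1)&(c["range_z"]>0)
rect(win(195,280,205,242,.02,.04),"stand")
for z in [.06,.08]:
  m=win(195,280,205,242,z,.12); 
  n,l,s,ce=cv2.connectedComponentsWithStats(m.astype(np.uint8))
  for i in range(1,n):
    if s[i,4]>8: rect(l==i,f"holder{z}")
rect(win(232,410,70,172,.085,.11),"shelf")
for u0,u1,v0,v1 in [(262,310,150,185),(335,395,140,175)]:
  for z0,z1 in [(.02,.06),(.06,.08),(.08,.094),(.106,.13),(.13,.15),(.15,.2)]:
    m=win(u0,u1,v0,v1,z0,z1)
    if m.sum()>5: rect(m,f"rail {u0} {z0}")
rect(win(160,195,115,180,.05,.1),"jars")
for u0,u1,v0,v1 in [(165,190,118,145),(168,195,150,180)]:
  m=win(u0,u1,v0,v1,.02,.1); rect(m,"jar")
big=cv2.resize(c["pixels"][60:250,190:420],None,fx=3.4,fy=3,interpolation=cv2.INTER_CUBIC); cv2.imwrite("pics/topcrop.png",big)
```

```text
stand 1215 [0.4289 0.1871] [0.0602 0.2201] 5.74 z [0.0243 0.0301 0.0359]
holder0.06 93 [0.4272 0.1379] [0.0104 0.0691] 5.63 z [0.0857 0.092  0.097 ]
holder0.06 99 [0.4177 0.2334] [0.0108 0.0706] 6.44 z [0.0808 0.0921 0.0977]
holder0.08 93 [0.4272 0.1379] [0.0104 0.0691] 5.63 z [0.0857 0.092  0.097 ]
holder0.08 97 [0.4177 0.2334] [0.0108 0.0705] 6.44 z [0.0814 0.0922 0.0978]
shelf 7182 [ 0.7054 -0.054 ] [0.2352 0.4608] 7.91 z [0.0939 0.1002 0.1075]
rail 262 0.06 6 [0.5877 0.0494] [0.0085 0.0815] 11.29 z [0.0751 0.0765 0.0775]
rail 262 0.08 20 [0.6001 0.0412] [0.0538 0.1277] 5.79 z [0.0809 0.0902 0.0936]
rail 262 0.106 134 [0.5982 0.0459] [0.0549 0.1123] 4.66 z [0.1063 0.1124 0.1273]
rail 262 0.13 17 [0.5854 0.0469] [0.0031 0.0694] 6.91 z [0.1319 0.139  0.1447]
rail 262 0.15 113 [0.589  0.0461] [0.0114 0.0717] 6.53 z [0.1533 0.1618 0.1665]
rail 335 0.06 35 [ 0.619  -0.1785] [0.0149 0.0836] 7.85 z [0.0723 0.0766 0.0799]
rail 335 0.08 72 [ 0.6394 -0.1823] [0.0647 0.1703] 9.14 z [0.0802 0.0886 0.0939]
rail 335 0.106 116 [ 0.6265 -0.1678] [0.1048 0.0457] 73.49 z [0.1063 0.112  0.1184]
jars 262 [0.6546 0.3641] [0.1531 0.0514] 9.26 z [0.0508 0.0657 0.0887]
jar 274 [0.7052 0.3758] [0.056  0.0541] 64.96 z [0.0211 0.0558 0.0887]
jar 338 [0.603  0.3555] [0.0544 0.0534] 89.97 z [0.0258 0.039  0.0686]
```

View pics/topcrop.png

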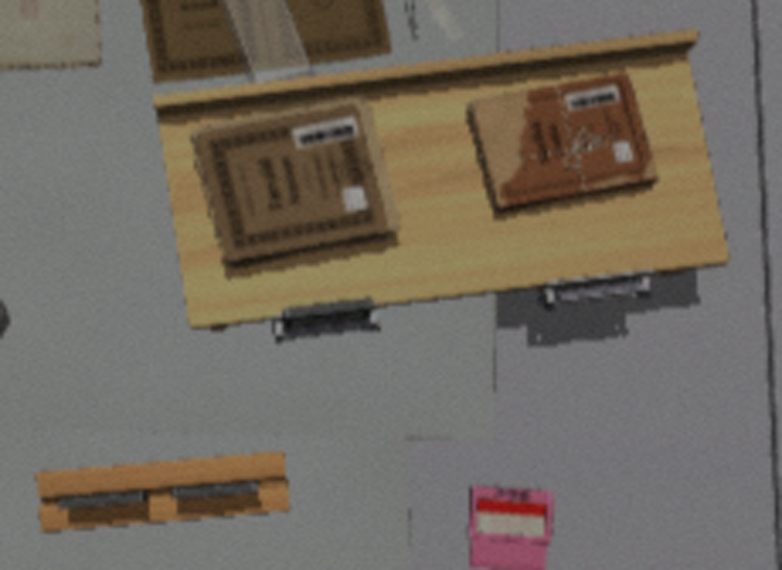

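```bash
cat >> h.py <<'E'
def down(deg):  # tool x at angle deg in world, z down
    a=np.radians(deg); return R.from_matrix(np.array([[np.cos(a),np.sin(a),0],[np.sin(a),-np.cos(a),0],[0,0,-1]]).T)
def goto(p,deg,frm=None,lab=""):
    o=get_obs() if frm is None else None
    p0,R0=(o["position"],R.from_quat(o["tool_rot"])) if frm is None else (np.array(frm[0]),down(frm[1]))
    s=R0.inv().apply(np.array(p)-p0)/.04; w=(R0.inv()*down(deg)).as_rotvec()
    print(lab,s.round(3).tolist(),w.round(4).tolist())
E
python3 - <<'E'
from h import *
goto([.40,-.15,.40],95.7)
w=cam("wrist"); E=w["extrinsics"]; o=get_obs()
C=np.linalg.inv(E); R0=R.from_quat(o["tool_rot"])
print("cam in tool",R0.inv().apply(C[:3,3]-o["position"]).round(4),"view dir",R0.inv().apply(-C[:3,2]).round(3),"right",R0.inv().apply(C[:3,0]).round(3))
print(w["camera_matrix"].tolist())
# shelf yaw from front edge/back rim
c=dict(np.load("top0.npz")); P=pts(c)
z=P[...,2]; 
m=(abs(z-.1)<.012); m[:75]=0;m[172:]=0;m[:,:235]=0;m[:,408:]=0
X=[];
for u in list(range(245,265))+list(range(312,335)):
    v=np.where(m[:,u])[0]
    if len(v): X.append(P[v.max()-1,u,:2])
X=np.array(X); k=np.polyfit(X[:,1],X[:,0],1); r=X[:,0]-np.polyval(k,X[:,1]); print("front edge yaw",np.degrees(-np.arctan(k[0])),k,r.std())
E
```

```text
[7.874, -8.404, 0.115] [-0.0015, -0.0015, -1.2875]
cam in tool [0.0851 0.0009 0.0214] view dir [-0.304 -0.002  0.953] right [-0.002  1.     0.001]
[[266.3636441431237, 0.0, 257.17344403639436], [0.0, 266.3636441431237, 193.16317520975093], [0.0, 0.0, 1.0]]
front edge yaw 7.949027627061784 [-0.13963374  0.60595887] 0.0010458523711693137
```

Emit:
{"api": "move_arm", "payload": {"commands": [[[7.8,-8.4,0,0,0,-1.28]]], "claw": -1}}

```text
time: 0.28
position: [0.2549, -0.5241, 0.4043]
tool_rot: [0.959, 0.282, -0.0, 0.002]
ft_force: [1.0, 1.4, -0.3]
grip_width: 0.0872
grip_force: 0.0
```

Run:
```python
from h import *
o=get_obs(); print(o["time"],o["position"]); goto([.40,-.15,.40],95.7); goto([.40,.187,.40],180,([.40,-.15,.40],95.7))
```

```text
0.275 [ 0.25489916 -0.5241069   0.40431896]
 [8.108, -5.907, 0.074] [0.0024, 0.0034, -1.0991]
 [8.383, 0.837, 0.0] [0.0, 0.0, -1.4713]
```

Emit:
{"api": "move_arm", "payload": {"commands": [[[8.1,-5.9,0,0,0,-1.1],[8.1,-5.9,0,0,0,-1.1],[8.1,-5.9,0,0,0,-1.1],[8.1,-5.9,0,0,0,-1.1],[8.1,-5.9,0,0,0,-1.1],[8.1,-5.9,0,0,0,-1.1],[8.1,-5.9,0,0,0,-1.1],[8.1,-5.9,0,0,0,-1.1]]]}}

```text
time: 1.27
position: [0.4012, -0.1461, 0.4047]
tool_rot: [0.67, 0.743, -0.0, -0.0]
ft_force: [0.2, -0.6, 0.0]
grip_width: 0.0868
grip_force: 0.0
```

Emit:
{"api": "move_arm", "payload": {"commands": [[[8.4,0.8,0,0,0,-1.47],[8.4,0.8,0,0,0,-1.47],[8.4,0.8,0,0,0,-1.47],[8.4,0.8,0,0,0,-1.47],[8.4,0.8,0,0,0,-1.47],[8.4,0.8,0,0,0,-1.47],[8.4,0.8,0,0,0,-1.47],[8.4,0.8,0,0,0,-1.47],[8.4,0.8,0,0,0,-1.47],[8.4,0.8,0,0,0,-1.47]]]}}

```text
time: 2.52
position: [0.4, 0.189, 0.4047]
tool_rot: [0.002, 1.0, -0.0, 0.0]
ft_force: [-0.0, -0.2, 0.1]
grip_width: 0.0869
grip_force: 0.0
```

Run:
```python
from h import *
w=cam("wrist"); cv2.imwrite("pics/w1.png",w["pixels"]); np.savez("w1.npz",**w); o=get_obs(); print(o["time"],o["position"],o["tool_rot"])
P=pts(w); hsv=cv2.cvtColor(w["pixels"],cv2.COLOR_BGR2HSV)
near=(P[...,0]>.36)&(P[...,0]<.47)&(P[...,1]>.08)&(P[...,1]<.3)&(P[...,2]>.035)&(P[...,2]<.11)&(w["range_z"]>0)
for n,h in [("red",(hsv[...,0]<8)|(hsv[...,0]>172)),("blue",(hsv[...,0]>100)&(hsv[...,0]<130))]:
    m=h&(hsv[...,1]>110)&near; print(n,m.sum(),P[m].mean(0) if m.any() else "")
top=near&(P[...,2]>.082)
n,l,s,ce=cv2.connectedComponentsWithStats(top.astype(np.uint8))
for i in range(1,n):
    if s[i,4]>30:
        Q=P[l==i]; r=cv2.minAreaRect(Q[:,:2].astype(np.float32)); print(s[i,4],np.round(r[0],4),np.round(r[1],4),r[2],np.percentile(Q[:,2],[5,50,95]).round(4))
```

```text
2.575 [0.39994983 0.18915545 0.40471382] [ 2.12244409e-03  9.99997747e-01 -4.13129833e-05  2.18238086e-05]
red 106 [0.41993259 0.23265864 0.0701652 ]
blue 85 [0.42932488 0.13536561 0.07040138]
614 [0.4222 0.2332] [0.0112 0.0719] 5.812628746032715 [0.0841 0.0905 0.0919]
604 [0.4314 0.1377] [0.0113 0.0717] 6.202736854553223 [0.0839 0.0904 0.0917]
```

View pics/w1.png

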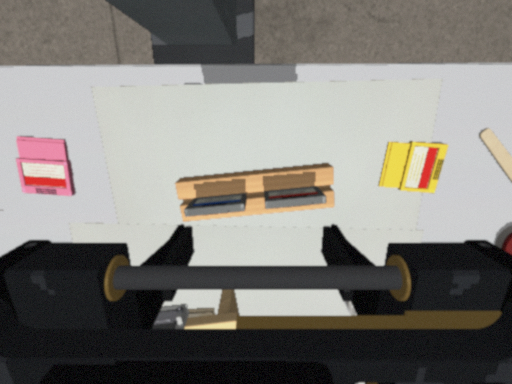

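Run:
```python
from h import *
goto([.424,.2333,.31],95.8)
```

```text
[-0.596, 1.106, 2.368] [-0.0, 0.0001, 1.4653]
```

Emit:
{"api": "move_arm", "payload": {"commands": [[[-0.6,1.1,0,0,0,1.465],[-0.6,1.1,0,0,0,1.465],[-0.6,1.1,0,0,0,1.465],[-0.6,1.1,0,0,0,1.465],[-0.6,1.1,1,0,0,1.465],[-0.6,1.1,2,0,0,1.465],[-0.6,1.1,2.37,0,0,1.465],[-0.6,1.1,2.37,0,0,1.465],[-0.6,1.1,2.37,0,0,1.465],[-0.6,1.1,2.37,0,0,1.465]]]}}

```text
time: 3.82
position: [0.4239, 0.2336, 0.3102]
tool_rot: [0.669, 0.744, 0.0, 0.0]
ft_force: [-0.3, -0.2, -0.9]
grip_width: 0.0869
grip_force: 0.0
```

Run:
```python
from h import *
o=get_obs(); print(o["position"],R.from_quat(o["tool_rot"]).as_matrix().round(4).tolist())
w=cam("wrist"); P=pts(w)
near=(P[...,0]>.36)&(P[...,0]<.47)&(P[...,1]>.08)&(P[...,1]<.3)&(P[...,2]>.082)&(P[...,2]<.105)&(w["range_z"]>0)
n,l,s,ce=cv2.connectedComponentsWithStats(near.astype(np.uint8))
for i in range(1,n):
    if s[i,4]>30:
        Q=P[l==i]; r=cv2.minAreaRect(Q[:,:2].astype(np.float32)); print(s[i,4],np.round(r[0],4),np.round(r[1],4),r[2],np.percentile(Q[:,2],[5,50,95]).round(4))
goto([.424,.2333,.236],95.8)
```

```text
[0.42389424 0.23358383 0.31019292] [[-0.1057, 0.9944, 0.0007], [0.9944, 0.1057, 0.0001], [0.0001, 0.0007, -1.0]]
1121 [0.422  0.2331] [0.0109 0.0719] 5.889392852783203 [0.0864 0.0904 0.0915]
304 [0.4305 0.1475] [0.0102 0.0345] 6.092740058898926 [0.0865 0.0904 0.0913]
 [-0.009, 0.002, 1.857] [0.0008, -0.0001, 0.0044]
```

Confirmed. Descend and grip.

Emit:
{"api": "move_arm", "payload": {"commands": [[[0,0,1,0,0,0],[0,0,1.86,0,0,0],[0,0,1.86,0,0,0],[0,0,1.86,0,0,0]]]}}

```text
time: 4.38
position: [0.4241, 0.2338, 0.2364]
tool_rot: [0.669, 0.743, 0.001, 0.0]
ft_force: [-0.0, -0.1, 1.2]
grip_width: 0.0871
grip_force: 0.0
```

Emit:
{"api": "move_arm", "payload": {"commands": [[[0,0,0,0,0,0],[0,0,0,0,0,0],[0,0,0,0,0,0],[0,0,0,0,0,0],[0,0,0,0,0,0],[0,0,0,0,0,0],[0,0,0,0,0,0],[0,0,0,0,0,0]]], "claw": 1, "squeeze": 40}}

```text
time: 5.38
position: [0.4237, 0.2337, 0.2355]
tool_rot: [0.669, 0.743, -0.0, -0.0]
ft_force: [0.1, -0.1, 0.3]
grip_width: 0.015
grip_force: 0.0
```

Emit:
{"api": "move_arm", "payload": {"commands": [[[0,0,0,0,0,0],[0,0,0,0,0,0],[0,0,0,0,0,0],[0,0,0,0,0,0]]]}}

```text
time: 5.88
position: [0.424, 0.2337, 0.2356]
tool_rot: [0.669, 0.743, 0.0, 0.0]
ft_force: [0.6, -0.2, -1.6]
grip_width: 0.0098
grip_force: 40.0
```

Emit:
{"api": "move_arm", "payload": {"commands": [[[0,0,-0.3,0,0,0],[0,0,-1,0,0,0],[0,0,-2,0,0,0],[0,0,-3,0,0,0],[0,0,-4,0,0,0],[0,0,-4,0,0,0],[0,0,-4,0,0,0]]]}}

```text
time: 6.75
position: [0.4225, 0.2334, 0.3953]
tool_rot: [0.669, 0.743, -0.001, -0.001]
ft_force: [0.3, 0.2, -1.3]
grip_width: 0.0099
grip_force: 40.0
```

Run:
```python
from h import *
o=get_obs();print(o["position"],o["grip_width"],o["grip_force"])
goto([.585,-.04,.40],97.95)
```

```text
[0.42250574 0.2334383  0.39528071] 0.009948654229086171 39.9981120263692
 [-7.223, 3.325, -0.123] [-0.0024, 0.0004, -0.034]
```

Emit:
{"api": "move_arm", "payload": {"commands": [[[-1.2,0.55,0,0,0,-0.034],[-2.4,1.1,0,0,0,-0.034],[-3.6,1.65,0,0,0,-0.034],[-4.8,2.2,0,0,0,-0.034],[-6,2.75,0,0,0,-0.034],[-7.2,3.3,0,0,0,-0.034],[-7.2,3.3,0,0,0,-0.034],[-7.2,3.3,0,0,0,-0.034],[-7.2,3.3,0,0,0,-0.034]]]}}

```text
time: 7.88
position: [0.584, -0.0376, 0.3946]
tool_rot: [0.656, 0.755, -0.001, -0.002]
ft_force: [-0.4, 0.5, -1.2]
grip_width: 0.0099
grip_force: 40.0
```

Run:
```python
from h import *
w=cam("wrist"); cv2.imwrite("pics/w2.png",w["pixels"]); np.savez("w2.npz",**w); o=get_obs(); print(o["time"],o["position"],R.from_quat(o["tool_rot"]).as_matrix().round(4).tolist())
P=pts(w)
def comp(m,lab,mn=40):
    n,l,s,ce=cv2.connectedComponentsWithStats(m.astype(np.uint8))
    for i in range(1,n):
        if s[i,4]>mn:
            Q=P[l==i]; r=cv2.minAreaRect(Q[:,:2].astype(np.float32)); print(lab,s[i,4],ce[i].round(),np.round(r[0],4),np.round(r[1],4),round(r[2],2),np.percentile(Q[:,2],[5,50,95]).round(4))
x,y,z=np.moveaxis(P,-1,0)
comp((x>.55)&(x<.63)&(y>-.03)&(y<.12)&(z>.154)&(z<.175),"green")
comp((x>.57)&(x<.66)&(y>-.26)&(y<-.1)&(z>.105)&(z<.13),"rail")
comp((abs(x-.585)<.03)&(abs(y+.04)<.06)&(z>.23)&(z<.275),"held")
goto([.615,-.26,.40],97.95)
```

```text
7.925 [ 0.58411711 -0.03756677  0.39501501] [[-0.1398, 0.9902, -0.0021], [0.9902, 0.1398, 0.0007], [0.001, -0.002, -1.0]]
green 1346 [284. 110.] [0.5935 0.0441] [0.0109 0.0717] 7.95 [0.1591 0.1607 0.1619]
rail 75 [269. 308.] [ 0.619  -0.1806] [0.0064 0.0253] 8.63 [0.1052 0.1083 0.1126]
held 2142 [257. 240.] [ 0.5789 -0.0199] [0.0269 0.0331] 30.08 [0.2334 0.2493 0.2551]
held 834 [257. 300.] [ 0.5862 -0.0493] [0.0195 0.0367] 7.94 [0.2488 0.2503 0.2711]
 [-5.614, -0.013, -0.13] [-0.002, -0.001, 0.0015]
```

View pics/w2.png

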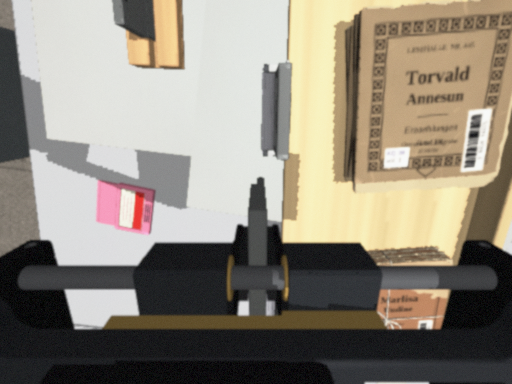

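Emit:
{"api": "move_arm", "payload": {"commands": [[[-1.5,0,0,0,0,0],[-3,0,0,0,0,0],[-4.4,0,0,0,0,0],[-5.6,0,0,0,0,0],[-5.6,0,0,0,0,0],[-5.6,0,0,0,0,0],[-5.6,0,0,0,0,0]]]}}

```text
time: 8.8
position: [0.6158, -0.2588, 0.3955]
tool_rot: [0.656, 0.755, 0.0, -0.001]
ft_force: [-1.2, 0.4, -0.4]
grip_width: 0.0099
grip_force: 40.0
```

```bash
python3 - <<'E'
from h import *
w=cam("wrist"); cv2.imwrite("pics/w3.png",w["pixels"]); np.savez("w3.npz",**w); o=get_obs(); T=o["position"];R0=R.from_quat(o["tool_rot"]);print(o["time"],T,R0.as_matrix().round(4).tolist())
P=pts(w); x,y,z=np.moveaxis(P,-1,0)
Q=(P-T)@R0.as_matrix()   # tool coords
# held top: narrow strip ahead of pads
m=(abs(Q[...,1])<.012)&(abs(Q[...,0])<.045)&(Q[...,2]>.13)&(Q[...,2]<.16)
for v in range(165,245,8):
    u=np.where(m[v])[0]
    if len(u): print(v,u.min(),u.max(),Q[v,u].mean(0).round(4),"y ends",Q[v,u[0],1].round(4),Q[v,u[-1],1].round(4))
# rail in frame at predicted holder centre, yaw 7.95
a=np.radians(7.95); d=P-np.array([.6253,-.1837,.080]); rx=d[...,0]*np.cos(a)+d[...,1]*np.sin(a); ry=-d[...,0]*np.sin(a)+d[...,1]*np.cos(a); rz=d[...,2]
for yy in [-.03,-.015,0,.015,.03]:
    k=(abs(ry-yy)<.002)&(abs(rx)<.03)&(rz>-.02)&(rz<.06)
    i=np.argsort(rx[k]); print(yy,[(round(float(p)*1e3),round(float(q)*1e3)) for p,q in zip(rx[k][i],rz[k][i])][::3])
k=(abs(rx)<.025)&(rz>.025)&(rz<.04)&(abs(ry)<.06); print("rail y ext",np.percentile(ry[k],[1,99]),"z",np.percentile(rz[k],[5,50,95]), "backwall x", np.percentile(rx[k],[5,50,95]))
E
python3 -c "
import cv2;p=cv2.imread('pics/w3.png');cv2.imwrite('pics/w3c.png',cv2.resize(p[60:240,190:370],None,fx=3.3,fy=3.3,interpolation=cv2.INTER_CUBIC))"
```

```text
8.85 [ 0.61589978 -0.25890374  0.3956807 ] [[-0.1402, 0.9901, -0.0005], [0.9901, 0.1402, 0.0006], [0.0006, -0.0004, -1.0]]
205 249 266 [0.0352 0.001  0.1532] y ends -0.0036 0.0055
213 248 267 [0.0339 0.0007 0.1451] y ends -0.0038 0.0057
221 248 267 [0.0297 0.0009 0.1448] y ends -0.0039 0.0058
229 248 267 [0.0251 0.0011 0.1452] y ends -0.0039 0.0058
237 248 266 [0.0207 0.0007 0.1451] y ends -0.004 0.0053
-0.03 [(-10, 33), (-10, 31), (-9, 32), (-8, 32), (-7, 30), (-7, 30), (-6, 29), (-5, 28), (-4, 27), (-4, 26), (-3, 26), (-2, 25), (-1, 21), (-1, 21), (0, 19), (3, -1), (4, 0), (5, 26), (5, 26), (5, -1), (5, -2), (5, 33), (5, 33), (6, 33), (7, 34), (7, 32), (10, 17), (11, 19), (12, 19), (12, 18), (13, 19), (14, 19), (15, 19), (15, 18), (16, 18), (17, 18), (18, 19), (18, 18), (19, 18), (20, 20), (21, 18), (21, 18), (22, 19), (23, 19), (24, 20), (24, 18), (25, 18), (26, 18), (27, 19), (28, 17), (28, 19), (29, 19)]
-0.015 [(-11, 32), (-10, 32), (-10, 32), (-9, 33), (-8, 31), (-8, 30), (-7, 29), (-6, 30), (-5, 28), (-4, 26), (-3, 26), (-2, 25), (-2, 25), (-1, 22), (0, 19), (1, 17), (4, 0), 
[... 1512 characters left out ...]
, (-10, 32), (-9, 32), (-8, 33), (-8, 32), (-7, 30), (-7, 29), (-6, 29), (-5, 28), (-4, 29), (-4, 27), (-3, 26), (-3, 25), (-2, 25), (-1, 24), (-1, 22), (0, 20), (1, 18), (1, 18), (4, -1), (5, -1), (5, 27), (5, 27), (5, 26), (5, 15), (5, 33), (5, 33), (6, 33), (6, 32), (7, 33), (9, 21), (10, 19), (11, 18), (12, 19), (12, 20), (13, 19), (14, 19), (15, 19), (15, 19), (16, 18), (16, 20), (17, 19), (18, 20), (18, 18), (19, 18), (20, 20), (20, 18), (21, 18), (22, 19), (23, 19), (23, 18), (24, 18), (25, 19), (26, 20), (26, 18), (27, 19), (28, 19), (29, 19), (29, 19), (30, 19)]
rail y ext [-0.04194727  0.04275905] z [0.02589334 0.03158285 0.03358093] backwall x [-0.01052785 -0.00436538  0.00749252]
```

View pics/w3c.png

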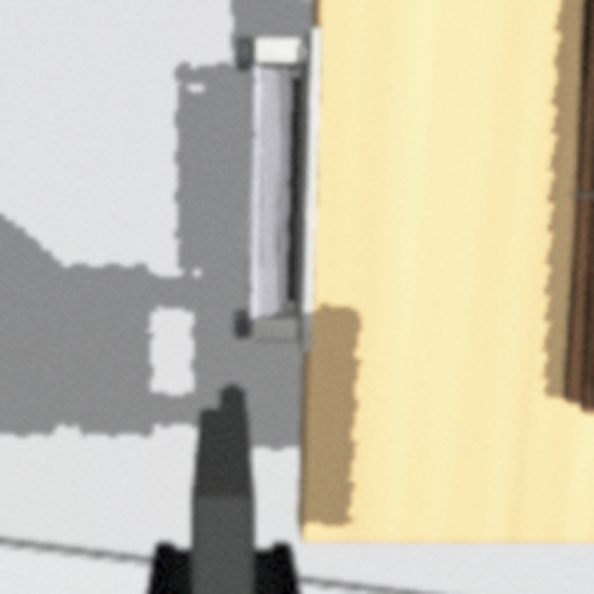

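Run:
```python
from h import *
goto([.6238,-.1837,.3957],97.95)
```

```text
[1.834, 0.459, 0.001] [-0.0004, -0.0006, 0.002]
```

Emit:
{"api": "move_arm", "payload": {"commands": [[[0.9,0.23,0,0,0,0],[1.83,0.46,0,0,0,0],[1.83,0.46,0,0,0,0],[1.83,0.46,0.5,0,0,0],[1.83,0.46,1,0,0,0],[1.83,0.46,1.2,0,0,0],[1.83,0.46,1.2,0,0,0],[1.83,0.46,1.2,0,0,0],[1.83,0.46,1.2,0,0,0]]], "squeeze": 55}}

```text
time: 9.98
position: [0.6242, -0.186, 0.3485]
tool_rot: [0.656, 0.754, 0.0, 0.001]
ft_force: [0.2, 0.1, -0.4]
grip_width: 0.01
grip_force: 55.0
```

Run:
```python
from h import *
goto([.6238,-.1837,.3476],97.95)
w=cam("side"); o=get_obs(); T=o["position"]; print(T,o["ft_force"],o["moment"])
P=pts(w)
u,v=[(w["camera_matrix"]@np.array([p[0],-p[1],-p[2]]))[:2]/-p[2] for p in [(w["extrinsics"]@np.array([.62,-.18,.13,1]))[:3]]][0]
u,v=int(u),int(v); p=w["pixels"][max(v-50,0):v+40,u-50:u+50]; cv2.imwrite("pics/s3.png",cv2.resize(p,None,fx=6,fy=6,interpolation=cv2.INTER_CUBIC)); print(u,v)
```

```text
[0.058, -0.003, 0.022] [0.0015, 0.001, -0.0003]
[ 0.62417187 -0.18592161  0.34835667] [-0.00961549 -0.32273816 -0.67057675] [ 0.00471355 -0.14097133  0.03475553]
227 108
```

View pics/s3.png

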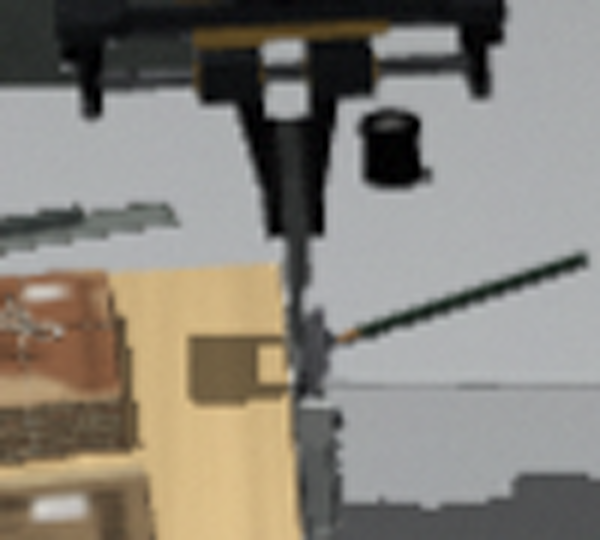

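Emit:
{"api": "move_arm", "payload": {"commands": [[[0.05,0,0.1,0,0,0],[0.05,0,0.2,0,0,0],[0.05,0,0.3,0,0,0],[0.05,0,0.4,0,0,0],[0.05,0,0.5,0,0,0],[0.05,0,0.5,0,0,0]]]}}

```text
time: 10.78
position: [0.6236, -0.1838, 0.327]
tool_rot: [0.656, 0.754, -0.0, -0.001]
ft_force: [0.4, 1.2, -1.5]
grip_width: 0.0096
grip_force: 55.0
```

Emit:
{"api": "move_arm", "payload": {"commands": [[[0,0,0.06,0,0,0],[0,0,0.12,0,0,0],[0,0,0.18,0,0,0],[0,0,0.24,0,0,0],[0,0,0.24,0,0,0]]]}}

```text
time: 11.4
position: [0.6238, -0.1841, 0.3196]
tool_rot: [0.656, 0.754, -0.0, 0.001]
ft_force: [-1.9, -0.5, 6.3]
grip_width: 0.0098
grip_force: 55.0
```

Emit:
{"api": "move_arm", "payload": {"commands": [[[0,0,0.06,0,0,0],[0,0,0.12,0,0,0],[0,0,0.18,0,0,0],[0,0,0.18,0,0,0]]]}}

```text
time: 11.9
position: [0.6238, -0.1842, 0.3119]
tool_rot: [0.656, 0.754, -0.0, 0.001]
ft_force: [-2.3, -1.1, 5.0]
grip_width: 0.0096
grip_force: 55.0
```

Emit:
{"api": "move_arm", "payload": {"commands": [[[0,0,0.06,0,0,0],[0,0,0.12,0,0,0],[0,0,0.16,0,0,0],[0,0,0.16,0,0,0]]]}}

```text
time: 12.4
position: [0.6239, -0.1839, 0.3055]
tool_rot: [0.656, 0.754, -0.0, 0.001]
ft_force: [-2.8, -0.4, 9.1]
grip_width: 0.0094
grip_force: 55.0
```

Emit:
{"api": "move_arm", "payload": {"commands": [[[0,0,0.06,0,0,0],[0,0,0.1,0,0,0],[0,0,0.1,0,0,0]]]}}

```text
time: 12.78
position: [0.6238, -0.1838, 0.3054]
tool_rot: [0.656, 0.755, -0.0, 0.001]
ft_force: [-7.0, 1.4, 27.6]
grip_width: 0.0098
grip_force: 55.0
```

Run:
```python
from h import *
w=cam("wrist"); o=get_obs(); T=o["position"];M=R.from_quat(o["tool_rot"]).as_matrix()
P=pts(w);Q=(P-T)@M
m=(abs(Q[...,1])<.012)&(abs(Q[...,0])<.045)&(Q[...,2]>.13)&(Q[...,2]<.16)
for v in range(205,240,8):
    u=np.where(m[v])[0]
    if len(u): print(v,P[v,u].mean(0).round(4),Q[v,u].mean(0).round(4))
k=(abs(P[...,1]-.044)<.04)&(abs(P[...,0]-.593)<.02)&(P[...,2]>.15)&(P[...,2]<.175); print("green top z",k.sum(),np.median(P[k][:,2]) if k.any() else "")
print(o["time"],T,o["ft_force"],o["moment"],o["grip_force"],abs(o["joint_velocities"]).max(), M[:,2])
```

```text
205 [ 0.6203 -0.1493  0.1522] [0.035  0.0011 0.1531]
213 [ 0.6204 -0.1504  0.1607] [0.0339 0.001  0.1447]
221 [ 0.621  -0.1547  0.1606] [0.0295 0.001  0.1447]
229 [ 0.6216 -0.1591  0.1606] [0.0251 0.001  0.1448]
237 [ 0.6222 -0.1635  0.1607] [0.0206 0.001  0.1447]
green top z 0 
12.825 [ 0.62379827 -0.18384081  0.30541877] [-7.52853286  1.91128782 26.37348694] [0.41851857 1.4668549  0.00443038] 55.00883457250893 0.0025573794935115643 [ 0.00168842 -0.00155767 -0.99999736]
```

```bash
python3 -c "
from rig import *
print(hand_in())"
```

```text
the job is handed in; nothing more can be done
None
```

The job is handed in, with no verdict returned: the red holder is home in the empty rail, label out, its top level with the green one's (both read 0.1607 m), gripped at 55 N and pressed down at about 26 N at handover; I went nowhere near the jars and lifted clear beside the blue holder, but took no final check of either.

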